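Set a goldsmith's rolling mill to its marked gap

TASK

Set the rolling mill for the next pass: with the fingertips, push the T-bar on top of the mill round clockwise (seen from above) until the brass pointer under it lines up with the one long line on the dial, without running past the line. Only push the bar, lightly - do not pinch it - and leave the dial ring as it is set. Leave everything else on the bench where it stands.

Things in the scene. Friction and masses are not known exactly. Their poses are not given: they have to be found in the camera images.
- mill: Hand rolling mill, a grey cast machine bolted to the bench: foot 150 x 200 mm, 253 mm tall to the top of its T-bar. Origin: on the bench under the vertical screw axis; its x points from the front of the rolls to the back, z up. A crank with a wooden grip, up to 130 mm high, sticks out 245 mm on its -y side; the head with gears is 186 mm wide, 187 mm high. All of the mill but the T-bar stands still.
- bar_hub (a point): Centre of the T-bar, on the screw axis, 242 mm above the bench. The T-bar is a level steel bar 12 mm thick, 182 mm long over its two black 22 mm balls, on an upright spindle 22 mm thick (28 mm at the bar). The dial's face is 45 mm below the bar's centre line, so fingertips beside the bar may reach 30 mm below that line. Pushed level at 50 to 60 mm from the axis it yields to 4 to 6 N; it stays where it is left.
- bar_end_a (a point): Centre of the ball at one end of the T-bar, 80 mm from the axis, at the bar's height. Seen from above it is 90 degrees clockwise round from the pointer.
- bar_end_b (a point): Centre of the ball at the other end of the T-bar, 80 mm from the axis. Seen from above it is 90 degrees counterclockwise round from the pointer.
- pointer_tip (a point): Tip of the flat brass pointer, fixed to the spindle under the T-bar and square to the bar; it turns with the bar. The tip is 48 mm from the screw axis, 42 mm below the bar's centre line and 3 mm above the dial's face.
- long_line (a point): Point on the one long white line of the dial, 48 mm from the screw axis. The dial is a level black disc of 116 mm diameter with 20 radial lines 18 degrees apart: 19 short ones (7 mm, at the rim) and this one, 26 mm long and 3 mm wide, which also runs down the rim. Lined up, the pointer's tip is straight above this point. This point's x points inwards to the axis, its y to the clockwise side (past the line), z up.
- tbar (a joint): Angle of the T-bar and pointer on the mill, rad, growing clockwise seen from above (the closing direction). The pointer is on the long line when this equals dial; at the start it is 0.8 to 2.5 rad less. Stops at -2.4 and 2.4.
- dial (a joint): Angle of the graduated dial ring on the mill, rad, clockwise seen from above, same zero as tbar. Its clamp screw holds it still: it is not to be turned.
- mandrel_stand: Bystander: tapered steel ring mandrel standing 228 mm tall on a round wooden foot of 76 mm diameter, beside the mill; origin at the centre of its underside.
- dapping_block: Bystander: steel cube of 56 mm with round hollows; origin at the centre of its underside.
- flux_jar: Bystander: glass jar with white cap, 56 mm diameter, 60 mm tall; origin at the centre of its underside.
- silver_strip: Bystander: bare metal strip 34 x 80 x 4 mm lying before the mill's rolls; origin at the centre of its underside.
- bur_block: Bystander: wooden block 75 x 110 x 30 mm full of thin burs, about 62 mm tall; origin at the centre of its underside.
- mallet: Bystander: wooden mallet 250 mm long lying on the bench.
- solder_board: Bystander: white ceramic soldering board 150 x 120 x 18 mm; origin at the centre of its underside.
- ring_clamp: Bystander: wooden ring clamp about 145 mm long, 22 mm high, lying on the soldering board; origin at the centre of its underside.

How it is judged:
At the end, for the whole second after the job is handed in: The pointer's tip is within 3 mm of the long line of the dial (about 3.5 degrees) and the T-bar is at rest (horizontal distance between pointer_tip and long_line below 0.003 m and velocity of joint tbar between -0.02 and 0.02 rad/s); the robot touches nothing.
It fails at once if the pointer ran more than 6 mm past the long line (y of pointer_tip in the frame of long_line above 0.006 m).
It fails at once if the T-bar was pinched or shoved hard (over 25 N from the fingers) (contact force between the fingers and mill above 25 N).
It fails at once if the dial ring was turned (distance of long_line from where it was at the start of the episode above 0.003 m).
It fails at once if a bystander was lifted or shifted by more than 10 mm (distance of any of mandrel_stand, dapping_block, flux_jar, silver_strip, bur_block, mallet, solder_board, ring_clamp from where it was at the start of the episode above 0.01 m).
It also fails if it takes over 51 s, if anything falls off the work surface, if the arm or the gripper's body presses on something with over 40 N, if the wrist force passes 120 N, or if a joint passes its speed limit or range.

ROBOT

A 6-joint arm with a two-finger parallel gripper is mounted at the origin on the work surface. World frame = base frame: x ahead of the robot, y to its left, z up, the work surface at z = 0. Lengths are in m, angles in rad, forces in N, time in s.
With the tool pointing down it reaches from about 0.325 to 0.9 m from the base axis. Payload 3.5 kg.
Tool frame: the origin (TCP) lies midway between the tips of the shut fingers; the grasp point (between the pads) lies 19 mm behind it (bot.hold_point_z is the distance from the TCP to the grasp point, in m); z points along the fingers, y is the direction in which the jaws open and shut (so a half turn about z gives the same grasp; the last joint's range is limited). The gripper opens to 85 mm and grips with 20 to 120 N. Pads are 22 mm wide; open, the fingers measure 114 mm over their backs; the gripper's body (76 mm by 85 mm) begins 54 mm behind the grasp point. The pads swing forward as they close: fully open they stand 13 mm farther back than shut.
Start: joints at [-1.26, 0.276, -0.026, 1.268, 0, 1.467], TCP at [0.251, -0.572, 0.231] pointing down, gripper open.
Joint ranges: [-3.12, 3.12], [-0.85, 1.88], [-1.08, 1.24], [-1.95, 2.15], [-1.57, 1.53], [-3.14, 3.14]. Speed limits (rad/s): [2.57, 2.57, 3.14, 3.14, 3.14, 3.14].

INTERFACE

Orientations are given as a 3x3 rotation matrix whose columns are the frame's x, y, z axes.
In Python, from station import bot gives the robot as it stands.
- The arm moves only by the tool drive_tool, never from a script. Its argument "moves" is a list of rows, each an object with "delta_rot": the turn, a rotation vector about the tool's x, y, z in degrees, a list of three; "linear": the shift along the tool's x, y, z in m, a list of three; "claw": the opening, from 0 (shut) to 1 (fully open). In form: [{"delta_rot": [ax, ay, az], "linear": [x, y, z], "claw": claw}, ...]. A call has 1 to 8 rows; each row shifts and turns the pose as measured when the row begins, along the tool's axes as they then stand; what a row does not reach is not made up. A row lasts 1/12 s, in which the tool goes at most 41.7 mm and 7.16 degrees, less where a joint would pass 70% of its speed; a pose out of reach is approached as far as the arm can. A call is refused whole if a number of a shift passes 0.0417 or a number of a turn 7.16, either way. A call with a gripper value outside its range is refused whole. The fingers move at their own pace and stop on an object; "force" is the grip in N (left out, the last holds). Time passes only in rows, so rows that do not move let the fingers close. It gives the time, the measured TCP pose, the force and the opening at its end, in the units of the state.
- bot.read_state(): the state, without advancing time (a new reading comes with each control period).
- bot.grab_frame(name): name is "scene" or "top" or "wrist"; returns a dict with "frame" (420x560x3 uint8, red, green, blue), "depth" (420x560 float32, m along the optical axis (not along the pixel's ray), 0 where there is no reading), "mtx" (3x3 intrinsics, pixels), "dist_coeffs" ([k1, k2, p1, p2, k3] as OpenCV has them; the pictures are not rectified), "cam_to_world" (4x4, takes a point from camera to world coordinates). Camera axes: x right, y down, z forward; pixel columns grow to the right and rows downward; lengths in m; the calibration is good to about 2 mm. A picture is of the moment at which its call begins.
- bot.close_job(): hands the job in, once; it reports no verdict.
The state is a dict: "clock": time; "qpos": joint angles; "joint_velocities": joint speeds; "tau": joint torques, N m; "ee_pos": TCP position; "tool_rot": TCP orientation; "contact_force": force on the tool from outside, world axes, zero at the start; "wrist_torque": the same for the moment, N m; "grip_width": finger opening in m.
Only numpy, scipy, OpenCV 4.12 (cv2) and the standard library are available. Lean on these libraries where they do the work, as an engineer would, in place of code of your own. Each camera call takes 0.05 s, during which the arm holds its last target. There are 200 camera calls.

## Working session

There is one attempt and no reset: what is moved stays moved. The work goes in short steps, Python scripts to look and compute and a tool call to move; the robot and the scene stay as the last step left them, time stands still between calls to the robot, and variables do not carry over. Pictures are saved under pics/ and viewed, about 8 in all and at most 12, crops included, and the job is handed in when it is done.

Besides the shell and the picture viewer there is one more tool, called after "Request:" in YAML: its name, and indented under it one key for each argument. drive_tool: Moves the arm, as the interface text tells. Its arguments: {"type":"object","properties":{"moves":{"type":"array"},"force":{"type":"number"}},"required":["moves"]}

```bash
mkdir -p pics; ls
python3 - <<'E'
from station import bot
import cv2,numpy as np
s=bot.read_state();print(s)
for n in("scene","top"):
    f=bot.grab_frame(n);np.savez(f"{n}0.npz",**f);cv2.imwrite(f"pics/{n}0.png",f["frame"][...,::-1]);print(n,f["mtx"].round(1).tolist(),f["dist_coeffs"],f["cam_to_world"].round(3).tolist())
E
```

```text
pics
{'clock': 0.0, 'qpos': array([-1.26041466e+00,  2.77131380e-01, -2.78799654e-02,  1.26796319e+00,
       -3.93335890e-06,  1.46743539e+00]), 'joint_velocities': array([ 0.00024292, -0.00069546,  0.00275204,  0.00090462,  0.00142814,
       -0.000595  ]), 'tau': array([ 9.09147548e-04, -4.45506871e+01,  2.95203137e+01,  1.64957828e-02,
       -6.05021842e-05, -3.34773681e-06]), 'ee_pos': array([ 0.25105259, -0.57152942,  0.2301611 ]), 'tool_rot': array([[ 9.15622638e-01,  4.02038228e-01, -6.69018241e-04],
       [ 4.02038724e-01, -9.15620318e-01,  2.07292547e-03],
       [ 2.20828590e-04, -2.16698873e-03, -9.99997628e-01]]), 'contact_force': array([ 0.24119139, -0.04257364,  0.37717676]), 'wrist_torque': array([ 0.01948694, -0.02714318,  0.00140795]), 'grip_width': 0.08541332199517906}
scene [[436.3, 0.0, 271.7], [0.0, 436.3, 208.7], [0.0, 0.0, 1.0]] [0.00244156 0.         0.         0.         0.        ] [[-0.231, 0.824, -0.518, 1.296], [0.973, 0.202, -0.113, 0.172], [0.012, -0.53, -0.848, 1.409], [0.0, 0.0, 0.0, 1.0]]
top [[467.7, 0.0, 283.9], [0.0, 467.7, 211.1], [0.0, 0.0, 1.0]] [0.04743961 0.         0.         0.         0.        ] [[-0.026, -0.989, 0.144, 0.307], [-0.999, 0.029, 0.019, -0.01], [-0.023, -0.143, -0.989, 1.641], [0.0, 0.0, 0.0, 1.0]]
```

View pics/top0.png

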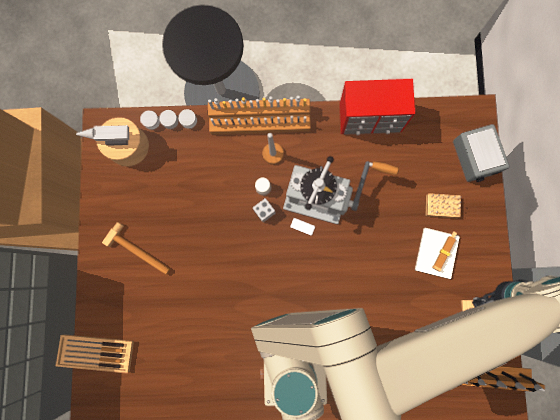

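View pics/scene0.png

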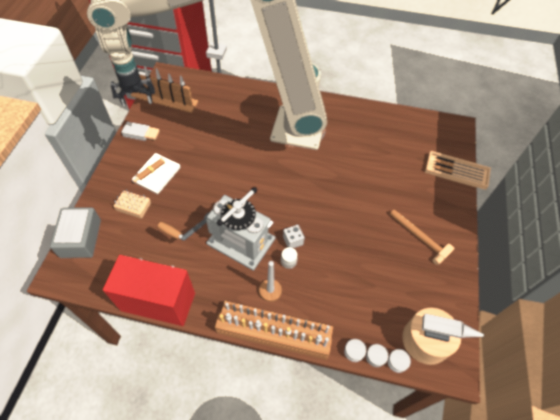

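The top view shows the mill at about (319,187) with the mandrel at (272,150). In the scene view the mill is at (240,220). Next I'll enlarge both.

Run:
```python
import cv2,numpy as np
a=np.load("top0.npz")["frame"][145:225,275:365];b=np.load("scene0.npz")["frame"][175:255,195:285]
im=np.hstack([cv2.resize(x,None,fx=s,fy=s,interpolation=cv2.INTER_CUBIC) for x,s in((a,4.4),(b,4.4))])
cv2.imwrite("pics/c0.png",im[...,::-1]);print(im.shape)
```

```text
(352, 792, 3)
```

View pics/c0.png

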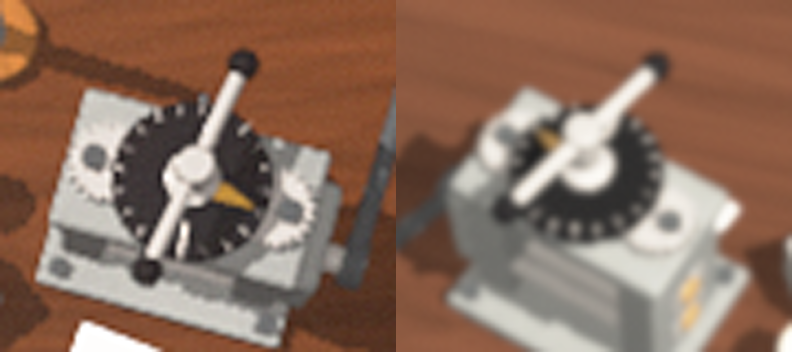

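In the left crop the hub is at (190,175) and the balls at (243,63) and (147,271). The pointer tip is at (252,208), and the long line runs at about (182,222–258), just clockwise of the pointer's side. I'll convert these to world points.

```bash
cat > h.py <<'E'
import cv2,numpy as np
def ray(f,px,z):
    p=cv2.undistortPoints(np.array([[px]],float),f["mtx"],f["dist_coeffs"])[0,0]
    T=f["cam_to_world"];d=T[:3,:3]@[p[0],p[1],1];o=T[:3,3]
    return (o+d*(z-o[2])/d[2])
E
python3 - <<'E'
from h import *
f=dict(np.load("top0.npz"))
g=f["frame"].astype(int)
P=lambda x,y:(275-.5+(x+.5)/4.4,145-.5+(y+.5)/4.4)
d={}
for n,p,z in(("b",(243,63),.242),("a",(147,271),.242),("tip",(251,208),.2),("line_in",(183,222),.197),("line_out",(181,258),.197),("mandrel_foot",(0,30),.02)):
    d[n]=ray(f,P(*p),z);print(n,d[n].round(4))
c=(d["a"]+d["b"])/2;print("hub",c, "len",np.linalg.norm(d["a"]-d["b"]))
for n in d:
    v=d[n]-c;print(n,"ang",np.degrees(np.arctan2(v[1],v[0])).round(1),"r",np.hypot(v[0],v[1]).round(4))
s=dict(np.load("scene0.npz"));Q=lambda x,y:(195-.5+(x-396+.5)/4.4,175-.5+(y+.5)/4.4)
A=ray(s,Q(507,211),.242);B=ray(s,Q(656,66),.242);print("scene a,b,hub",A,B,(A+B)/2)
# others by depth: mandrel top & height map
uv=np.array([[x,y] for y in range(90,330) for x in range(230,420)],float)
Z=f["depth"][uv[:,1].astype(int),uv[:,0].astype(int)]
p=cv2.undistortPoints(uv[:,None],f["mtx"],f["dist_coeffs"])[:,0]
X=(np.c_[p,np.ones(len(p))]*Z[:,None])@f["cam_to_world"][:3,:3].T+f["cam_to_world"][:3,3]
near=np.hypot(*(X[:,:2]-c[:2]).T)<.25
for lo in(.14,.2,.235):
    k=near&(X[:,2]>lo);print(lo,k.sum(),X[k].min(0).round(3),X[k].max(0).round(3))
k=near&(X[:,2]>.1)&(X[:,1]>c[1]+.09);print("mandrel",X[k].min(0).round(3),X[k].max(0).round(3))
E
```

```text
b [ 0.6668 -0.1284  0.242 ]
a [ 0.5223 -0.0568  0.242 ]
tip [ 0.5719 -0.1334  0.2   ]
line_in [ 0.5638 -0.0851  0.197 ]
line_out [ 0.5379 -0.0827  0.197 ]
mandrel_foot [0.7577 0.0482 0.02  ]
hub [ 0.59454548 -0.09258658  0.242     ] len 0.1611653217695146
b ang -26.4 r 0.0806
a ang 153.6 r 0.0806
tip ang -119.1 r 0.0467
line_in ang 166.3 r 0.0317
line_out ang 170.1 r 0.0575
mandrel_foot ang 40.8 r 0.2155
scene a,b,hub [ 0.67043769 -0.12662458  0.242     ] [ 0.52616287 -0.0562639   0.242     ] [ 0.59830028 -0.09144424  0.242     ]
0.14 2148 [ 0.511 -0.205  0.141] [0.824 0.064 0.261]
0.2 515 [ 0.511 -0.145  0.2  ] [0.761 0.064 0.261]
0.235 296 [ 0.511 -0.135  0.236] [ 0.675 -0.045  0.261]
mandrel [ 0.567 -0.002  0.103] [0.761 0.067 0.233]
```

Hub at about (0.596, -0.092). The pointer is at bearing 243.6° and the line at about 169°, so the bar needs about 75° clockwise. I'll shut the fingers, lift, travel over, then turn the tool so its +y is the push direction.

Request:
drive_tool:
  moves:
    - {"delta_rot":[0,0,0],"linear":[0,0,-0.04],"claw":0}
    - {"delta_rot":[0,0,0],"linear":[0,0,-0.04],"claw":0}
    - {"delta_rot":[0,0,0],"linear":[0,0,-0.04],"claw":0}
    - {"delta_rot":[0,0,0],"linear":[0.03,-0.02,0],"claw":0}
    - {"delta_rot":[0,0,0],"linear":[0.03,-0.02,0],"claw":0}
    - {"delta_rot":[0,0,0],"linear":[0.03,-0.02,0],"claw":0}
    - {"delta_rot":[0,0,0],"linear":[0.03,-0.02,0],"claw":0}
    - {"delta_rot":[0,0,0],"linear":[0.03,-0.02,0],"claw":0}
  force: 20

```text
clock: 0.77
ee_pos: [0.347, -0.4174, 0.3484]
tool_rot: [[0.92, 0.391, -0.005], [0.391, -0.92, 0.016], [0.001, -0.017, -1.0]]
contact_force: [1.1, 0.1, -0.3]
grip_width: -0.0002
```

Request:
drive_tool:
  moves:
    - {"delta_rot":[0,0,0],"linear":[0.03,-0.02,0],"claw":0}
    - {"delta_rot":[0,0,0],"linear":[0.03,-0.02,0],"claw":0}
    - {"delta_rot":[0,0,0],"linear":[0.03,-0.02,0],"claw":0}
    - {"delta_rot":[0,0,0],"linear":[0.03,-0.02,0],"claw":0}
    - {"delta_rot":[0,0,-7],"linear":[0,0,0],"claw":0}
    - {"delta_rot":[0,0,-7],"linear":[0,0,0],"claw":0}
    - {"delta_rot":[0,0,-7],"linear":[0,0,0],"claw":0}
    - {"delta_rot":[0,0,-7],"linear":[0,0,0],"claw":0}

```text
clock: 1.43
ee_pos: [0.431, -0.2803, 0.3469]
tool_rot: [[0.618, 0.786, -0.008], [0.786, -0.618, 0.022], [0.013, -0.02, -1.0]]
contact_force: [-0.4, -0.1, 0.3]
grip_width: 0.0004
```

Request:
drive_tool:
  moves:
    - {"delta_rot":[0,0,-7],"linear":[0,0,0],"claw":0}
    - {"delta_rot":[0,0,-7],"linear":[0,0,0],"claw":0}
    - {"delta_rot":[0,0,-7],"linear":[0,0,0],"claw":0}
    - {"delta_rot":[0,0,-7],"linear":[0,0,0],"claw":0}
    - {"delta_rot":[0,0,-7],"linear":[0,0,0],"claw":0}
    - {"delta_rot":[0,0,-7],"linear":[0,0,0],"claw":0}
    - {"delta_rot":[0,0,-7],"linear":[0,0,0],"claw":0}
    - {"delta_rot":[0,0,-7],"linear":[0,0,0],"claw":0}

```text
clock: 2.1
ee_pos: [0.4292, -0.2773, 0.342]
tool_rot: [[-0.326, 0.945, -0.015], [0.945, 0.326, 0.029], [0.032, -0.005, -0.999]]
contact_force: [0.3, -0.3, 0.1]
grip_width: -0.0
```

Request:
drive_tool:
  moves:
    - {"delta_rot":[0,0,0],"linear":[0.024,0.026,0],"claw":0}
    - {"delta_rot":[0,0,0],"linear":[0.024,0.026,0],"claw":0}
    - {"delta_rot":[0,0,0],"linear":[0.024,0.026,0],"claw":0}
    - {"delta_rot":[0,0,0],"linear":[0.024,0.026,0],"claw":0}
    - {"delta_rot":[0,0,0],"linear":[0.024,0.026,0],"claw":0}
    - {"delta_rot":[0,0,-7],"linear":[0,0,0],"claw":0}
    - {"delta_rot":[0,0,-7],"linear":[0,0,0],"claw":0}
    - {"delta_rot":[0,0,-7],"linear":[0,0,0],"claw":0}

```text
clock: 2.77
ee_pos: [0.5142, -0.114, 0.3398]
tool_rot: [[-0.647, 0.762, -0.023], [0.762, 0.647, 0.032], [0.039, 0.003, -0.999]]
contact_force: [0.3, -0.0, -0.7]
grip_width: -0.0001
```

Request:
drive_tool:
  moves:
    - {"delta_rot":[0,0,-7],"linear":[0,0,0],"claw":0}
    - {"delta_rot":[0,0,-7],"linear":[0,0,0],"claw":0}
    - {"delta_rot":[0,0,-7],"linear":[0,0,0],"claw":0}
    - {"delta_rot":[0,0,0],"linear":[0,0,0],"claw":0}

```text
clock: 3.1
ee_pos: [0.5132, -0.112, 0.3373]
tool_rot: [[-0.881, 0.472, -0.027], [0.471, 0.882, 0.034], [0.04, 0.017, -0.999]]
contact_force: [0.2, -0.6, 0.3]
grip_width: -0.0001
```

Run:
```python
from station import bot
import cv2,numpy as np
s=bot.read_state();print(s["ee_pos"],s["tool_rot"],s["qpos"])
a={n:bot.grab_frame(n) for n in("wrist","scene")}
for n in a: np.savez(f"{n}1.npz",**a[n])
print(a["wrist"]["cam_to_world"].round(3))
cv2.imwrite("pics/w1.png",a["wrist"]["frame"][...,::-1])
```

```text
[ 0.51319596 -0.11200399  0.33728293] [[-0.88130248  0.47175345 -0.02747022]
 [ 0.47084838  0.88157175  0.03366075]
 [ 0.04009654  0.01673099 -0.99905572]] [-0.35038489  0.08591637 -0.03649544  1.48575792  0.02218796  0.14021806]
[[ 0.472  0.85   0.234  0.452]
 [ 0.881 -0.461 -0.106 -0.081]
 [ 0.018  0.256 -0.967  0.483]
 [ 0.     0.     0.     1.   ]]
```

View pics/w1.png

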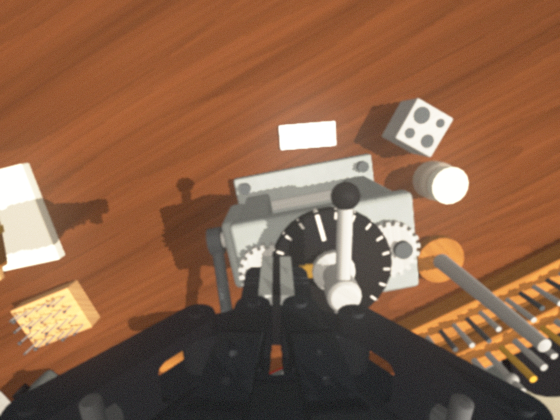

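The wrist view shows the whole dial. The long line runs from (316,214) to (324,241), ball a is at (346,194), and the fingertips are at about (277,270). I'll refine the line direction and axis from this view.

Run:
```python
from h import *
f=dict(np.load("wrist1.npz"));g=cv2.cvtColor(f["frame"],cv2.COLOR_RGB2HSV)
m=((g[...,1]<90)&(g[...,2]>150)).astype(np.uint8)
m[:208]=0;m[246:]=0;m[:,:308]=0;m[:,332:]=0
n,l,st,ce=cv2.connectedComponentsWithStats(m)
for i in range(1,n): print(i,st[i],ce[i].round(1))
i=1+np.argmax(st[1:,4]);ys,xs=np.where(l==i)
W=np.array([ray(f,(x,y),.197)[:2] for x,y in zip(xs,ys)])
vx,vy,x0,y0=cv2.fitLine(W.astype(np.float32),cv2.DIST_L2,0,.01,.01)[:,0]
a=np.degrees(np.arctan2(vy,vx));print("line ang",a,"mid",x0,y0,"ends",W[np.argmin(W[:,0])],W[np.argmax(W[:,0])])
A=ray(f,(345.5,194),.242);print("ball a",A)
hub=np.array([x0,y0])-0.0; d=np.array([vx,vy]);d*=np.sign(d[0])
print("axis from line (mid r=45):",hub+d*.045)
```

```text
1 [314 209   3   3   8] [314.9 210.1]
2 [314 214  13  28 165] [320.2 227.4]
line ang -10.940249 mid 0.5536662 -0.08388398 ends [ 0.54034435 -0.08162089] [ 0.56712475 -0.08660253]
ball a [ 0.52305148 -0.05498053  0.242     ]
axis from line (mid r=45): [ 0.59784836 -0.09242431]
```

Line bearing 169.1°, axis (0.597, -0.0924), bar end a at 153.2°, so about 74° clockwise to go. I'll level the tool, move beside the bar and descend.

Request:
drive_tool:
  moves:
    - {"delta_rot":[1,-2.3,0],"linear":[-0.007,0.011,0],"claw":0}
    - {"delta_rot":[0,0,0],"linear":[-0.007,0.011,0],"claw":0}
    - {"delta_rot":[0,0,0],"linear":[0,0,0.03],"claw":0}
    - {"delta_rot":[0,0,0],"linear":[0,0,0.03],"claw":0}
    - {"delta_rot":[0,0,0],"linear":[0,0,0],"claw":0}

```text
clock: 3.62
ee_pos: [0.5397, -0.0995, 0.2775]
tool_rot: [[-0.873, 0.487, 0.005], [0.487, 0.873, -0.002], [-0.005, 0.0, -1.0]]
contact_force: [-0.7, -0.2, -1.3]
grip_width: -0.0004
```

Request:
drive_tool:
  moves:
    - {"delta_rot":[0,0,0],"linear":[0.006,0,0.025],"claw":0}
    - {"delta_rot":[0,0,0],"linear":[0,0,0.02],"claw":0}
    - {"delta_rot":[0,0,0],"linear":[0,0,0.008],"claw":0}
    - {"delta_rot":[0,0,0],"linear":[0,0,0],"claw":0}

```text
clock: 3.95
ee_pos: [0.5368, -0.0965, 0.2254]
tool_rot: [[-0.871, 0.491, 0.005], [0.491, 0.871, -0.001], [-0.005, 0.001, -1.0]]
contact_force: [-0.2, -0.1, -0.8]
grip_width: -0.0001
```

Request:
drive_tool:
  moves:
    - {"delta_rot":[0,0,0],"linear":[0,0.003,0],"claw":0}
    - {"delta_rot":[0,0,0],"linear":[0,0.003,0],"claw":0}
    - {"delta_rot":[0,0,0],"linear":[0,0.002,0],"claw":0}

```text
clock: 4.2
ee_pos: [0.5432, -0.09, 0.229]
tool_rot: [[-0.87, 0.493, 0.008], [0.493, 0.87, -0.002], [-0.008, 0.003, -1.0]]
contact_force: [0.6, -0.1, 0.7]
grip_width: 0.0001
```

Request:
drive_tool:
  moves:
    - {"delta_rot":[0,0,0],"linear":[0.003,0.001,0.004],"claw":0}
    - {"delta_rot":[0,0,3],"linear":[0.001,0.003,0],"claw":0}
    - {"delta_rot":[0,0,3],"linear":[0.001,0.003,0],"claw":0}
    - {"delta_rot":[0,0,3],"linear":[0.001,0.003,0],"claw":0}

```text
clock: 4.53
ee_pos: [0.5429, -0.0833, 0.2279]
tool_rot: [[-0.777, 0.63, 0.007], [0.63, 0.777, -0.017], [-0.016, -0.009, -1.0]]
contact_force: [-2.8, -4.7, -1.8]
grip_width: 0.0005
```

Request:
drive_tool:
  moves:
    - {"delta_rot":[0,0,2],"linear":[0.0015,0.004,0],"claw":0}
    - {"delta_rot":[0,0,2],"linear":[0.0015,0.004,0],"claw":0}
    - {"delta_rot":[0,0,2],"linear":[0.0015,0.004,0],"claw":0}
    - {"delta_rot":[0,0,2],"linear":[0.0015,0.004,0],"claw":0}

```text
clock: 4.87
ee_pos: [0.5461, -0.0739, 0.2282]
tool_rot: [[-0.672, 0.741, -0.0], [0.74, 0.671, -0.037], [-0.027, -0.025, -0.999]]
contact_force: [-2.4, -4.3, -1.9]
grip_width: -0.0003
```

Request:
drive_tool:
  moves:
    - {"delta_rot":[-0.4,0.4,2],"linear":[0.0015,0.004,0],"claw":0}
    - {"delta_rot":[-0.4,0.4,2],"linear":[0.0015,0.004,0],"claw":0}
    - {"delta_rot":[-0.4,0.4,2],"linear":[0.0015,0.004,0],"claw":0}
    - {"delta_rot":[-0.4,0.4,2],"linear":[0.0015,0.004,0],"claw":0}
    - {"delta_rot":[-0.4,0.4,2],"linear":[0.0015,0.004,0],"claw":0}
    - {"delta_rot":[-0.4,0.4,2],"linear":[0.0015,0.004,0],"claw":0}

```text
clock: 5.37
ee_pos: [0.5536, -0.0615, 0.2277]
tool_rot: [[-0.488, 0.873, -0.005], [0.873, 0.488, -0.005], [-0.002, -0.006, -1.0]]
contact_force: [-2.8, -4.9, -0.2]
grip_width: -0.0001
```

Run:
```python
from station import bot
import cv2,numpy as np
s=bot.read_state();print(s["ee_pos"],s["contact_force"])
a={n:bot.grab_frame(n) for n in("wrist","scene","top")}
for n in a: np.savez(f"{n}2.npz",**a[n])
w=a["wrist"]["frame"][60:390,80:];b=cv2.resize(a["scene"]["frame"][175:255,195:285],None,fx=3,fy=3,interpolation=cv2.INTER_CUBIC)
im=np.zeros((330,480+270,3),np.uint8);im[:,:480]=w;im[:240,480:]=b
cv2.imwrite("pics/w2.png",im[...,::-1])
```

```text
[ 0.55357873 -0.06147894  0.22774626] [-2.82817572 -4.91819753 -0.15831158]
```

View pics/w2.png

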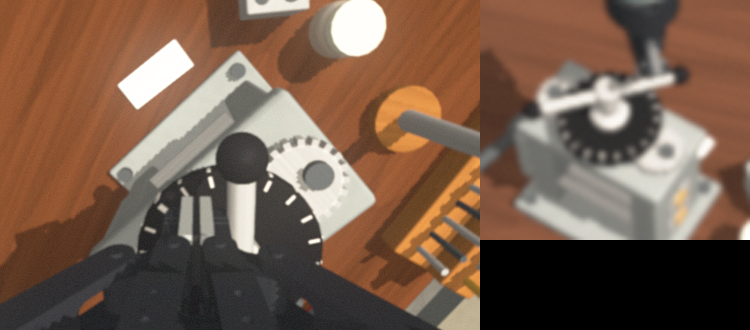

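Wrist view: ball a is at full-frame (322,217) with the fingers lying along the bar. Scene view: balls at about (212,210) and (262,200). I'll compute the bearing.

```bash
cat >> h.py <<'E'
HUB=np.array([.597,-.0924])
def bear(p): return np.degrees(np.arctan2(p[1]-HUB[1],p[0]-HUB[0]))
def ballblob(f,guess,r=30):
    """centre of the dark ball near pixel guess"""
    g=f["frame"].max(2);x,y=map(int,guess);w=g[y-r:y+r,x-r:x+r]
    n,l,st,ce=cv2.connectedComponentsWithStats((w<60).astype(np.uint8))
    for i in range(1,n): print("   blob",st[i],ce[i]+[x-r,y-r]) if st[i,4]>8 else 0
E
python3 - <<'E'
from h import *
w=dict(np.load("wrist2.npz"));s=dict(np.load("scene2.npz"))
A=ray(w,(322,217),.242);print("wrist a",A,bear(A),np.linalg.norm(A[:2]-HUB))
ballblob(s,(212,210),9);ballblob(s,(262,200),9)
p,q=ray(s,(211.7,209.7),.242),ray(s,(261.7,199.7),.242);print(p,q,np.degrees(np.arctan2(*(q-p)[1::-1])))
s0=dict(np.load("scene0.npz"));p,q=ray(s0,(220,223),.242),ray(s0,(254,190),.242);print(p,q,np.degrees(np.arctan2(*(q-p)[1::-1])))
print("finger bearing",bear((.5536,-.0615)))
E
```

```text
wrist a [ 0.55493045 -0.02275575  0.242     ] 121.13464042114373 0.08136441850219825
   blob [ 6  9  5  4 13] [210.92307692 211.30769231]
[ 0.63170998 -0.16509196  0.242     ] [ 0.55785869 -0.02163651  0.242     ] 117.2395454996061
[ 0.67179684 -0.12569879  0.242     ] [ 0.52740236 -0.0549529   0.242     ] 153.8975123107562
finger bearing 144.54983478596716
```

Request:
drive_tool:
  moves:
    - {"delta_rot":[0,0,2.4],"linear":[0.0015,0.004,0],"claw":0}
    - {"delta_rot":[0,0,2.4],"linear":[0.0015,0.004,0],"claw":0}
    - {"delta_rot":[0,0,2.4],"linear":[0.0015,0.004,0],"claw":0}
    - {"delta_rot":[0,0,2.4],"linear":[0.0015,0.004,0],"claw":0}
    - {"delta_rot":[0,0,2.4],"linear":[0.0015,0.004,0],"claw":0}
    - {"delta_rot":[0,0,2.4],"linear":[0.0015,0.004,0],"claw":0}
    - {"delta_rot":[0,0,2.4],"linear":[0.0015,0.004,0],"claw":0}
    - {"delta_rot":[0,0,2.4],"linear":[0.0015,0.004,0],"claw":0}

```text
clock: 6.18
ee_pos: [0.5673, -0.0495, 0.2282]
tool_rot: [[-0.155, 0.987, -0.03], [0.987, 0.154, -0.035], [-0.03, -0.035, -0.999]]
contact_force: [-4.7, -3.8, 0.7]
grip_width: -0.0004
```

Run:
```python
from station import bot
from h import *
s=bot.read_state();p=s["ee_pos"];R=s["tool_rot"];print(p,s["contact_force"],"bearing",bear(p),"r",np.linalg.norm(p[:2]-HUB),"flat",np.degrees(np.arctan2(R[1,1],R[0,1]))+90,"tilt",R[:,2],s["joint_velocities"].round(3))
```

```text
[ 0.56728828 -0.04945204  0.22822306] [-4.71150402 -3.78768207  0.72301452] bearing 124.67577801326661 r 0.052223686830924675 flat 98.86698741904932 tilt [-0.02964251 -0.03454731 -0.99896337] [ 0.054  0.067  0.081  0.053 -0.047  0.587]
```

Request:
drive_tool:
  moves:
    - {"delta_rot":[-0.6,0.5,2.2],"linear":[0.0018,0.004,0],"claw":0}
    - {"delta_rot":[-0.6,0.5,2.2],"linear":[0.0018,0.004,0],"claw":0}
    - {"delta_rot":[-0.6,0.5,2.2],"linear":[0.0018,0.004,0],"claw":0}
    - {"delta_rot":[-0.6,0.5,2.2],"linear":[0.0018,0.003,0],"claw":0}

```text
clock: 6.52
ee_pos: [0.5746, -0.045, 0.2278]
tool_rot: [[0.008, 1.0, -0.005], [1.0, -0.008, -0.009], [-0.01, -0.005, -1.0]]
contact_force: [-4.7, -4.9, -0.3]
grip_width: 0.0
```

Run:
```python
from station import bot
from h import *
s=bot.read_state();p=s["ee_pos"];R=s["tool_rot"];print(p,s["contact_force"],"bearing",bear(p),"r",np.linalg.norm(p[:2]-HUB),"flat",np.degrees(np.arctan2(R[1,1],R[0,1]))+90,"tilt",R[:,2])
a={n:bot.grab_frame(n) for n in("wrist","scene","top")}
for n in a: np.savez(f"{n}3.npz",**a[n])
w=a["wrist"]["frame"][60:390,80:]
im=np.zeros((600,800,3),np.uint8);im[:330,:480]=w
im[:320,480:]=cv2.resize(a["top"]["frame"][145:225,285:365],(320,320),interpolation=cv2.INTER_CUBIC)
im[340:580,:270]=cv2.resize(a["scene"]["frame"][175:255,195:285],None,fx=3,fy=3,interpolation=cv2.INTER_CUBIC)
cv2.imwrite("pics/w3.png",im[...,::-1])
```

```text
[ 0.57461331 -0.04503959  0.22778254] [-4.74158417 -4.85380527 -0.33201225] bearing 115.29953180639713 r 0.05238484560157401 flat 89.53346855269842 tilt [-0.0054417  -0.00948462 -0.99994021]
```

View pics/w3.png

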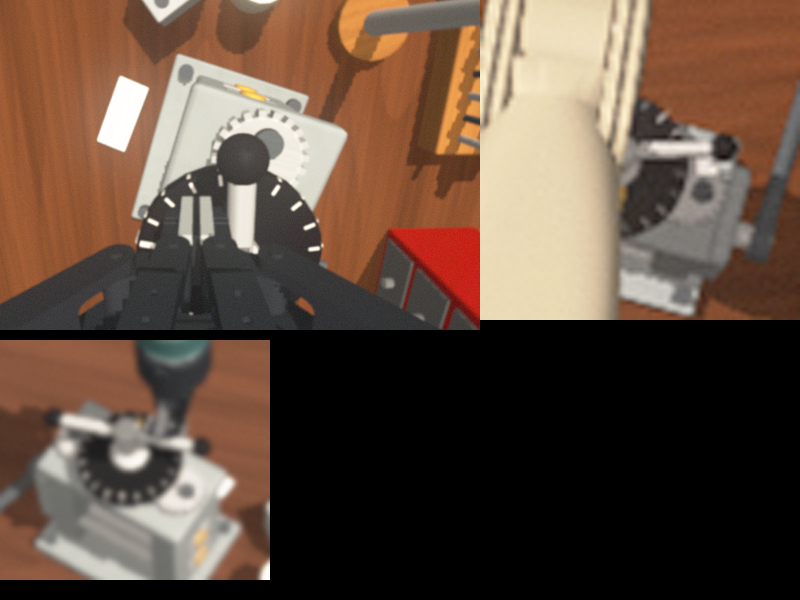

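Wrist: ball a is at full-frame (323,218). Top: ball b is at about (346,181.6). The pointer is near the arm's shadow.

Run:
```python
from h import *
w=dict(np.load("wrist3.npz"));t=dict(np.load("top3.npz"));s=dict(np.load("scene3.npz"))
A=ray(w,(323,218),.242);print("a",A,bear(A),np.linalg.norm(A[:2]-HUB))
ballblob(t,(346,181),7)
B=ray(t,(285-.5+245.5/4,145-.5+147.5/4),.242);print("b",B,bear(B)+180,np.linalg.norm(B[:2]-HUB))
p,q=[ray(s,(195+x/3-.3,175+y/3-.3),.242) for x,y in((53,78),(202,106))];print(p,q,np.degrees(np.arctan2(*(q-p)[1::-1])))
```

```text
a [ 0.59520726 -0.01179351  0.242     ] 91.27408729216272 0.0806264197449049
   blob [ 5  5  5  6 23] [345.73913043 181.52173913]
b [ 0.59523142 -0.17415553  0.242     ] 88.7607396201168 0.08177466146026098
[ 0.5989652  -0.17320905  0.242     ] [ 0.5952817  -0.01119144  0.242     ] 91.30240836392412
```

Request:
drive_tool:
  moves:
    - {"delta_rot":[0,0,2.2],"linear":[0.0018,0.004,0],"claw":0}
    - {"delta_rot":[0,0,2.2],"linear":[0.0018,0.004,0],"claw":0}
    - {"delta_rot":[0,0,2.2],"linear":[0.0015,0.003,0],"claw":0}

```text
clock: 6.92
ee_pos: [0.5794, -0.0429, 0.2279]
tool_rot: [[0.127, 0.992, -0.018], [0.992, -0.127, -0.017], [-0.019, -0.015, -1.0]]
contact_force: [-4.0, -2.5, 1.0]
grip_width: 0.0002
```

```bash
cat > st.py <<'E'
from station import bot
from h import *
s=bot.read_state();p=s["ee_pos"];R=s["tool_rot"];print(p,s["contact_force"],"bearing",bear(p),"r",np.linalg.norm(p[:2]-HUB),"flat",np.degrees(np.arctan2(R[1,1],R[0,1]))+90)
E
python3 st.py
python3 - <<'E'
from station import bot
from h import *
w=bot.grab_frame("wrist");print("wrist");np.savez("wrist4.npz",**w)
t=bot.grab_frame("top");ballblob(t,(346,179),9);np.savez("top4.npz",**t)
# ball a: circle in wrist crop
g=cv2.medianBlur(cv2.cvtColor(w["frame"],cv2.COLOR_RGB2GRAY),3)
c=cv2.HoughCircles(g[170:260,270:380],cv2.HOUGH_GRADIENT,1.5,50,param1=80,param2=15,minRadius=20,maxRadius=32);print(c)
if c is not None:
    A=ray(w,c[0,0,:2]+[270,170],.242);print(A,bear(A))
E
```

```text
[ 0.57942019 -0.04289425  0.22789893] [-3.98501169 -2.4649488   1.04800611] bearing 109.55028184106168 r 0.052534453151561786 flat 82.67986875588146
wrist
   blob [ 7 12  5  6 23] [345.7826087  184.47826087]
[[[51.75 50.25 26.15]]]
[ 0.60331468 -0.0129436   0.242     ] 85.45605670603621
```

Request:
drive_tool:
  moves:
    - {"delta_rot":[0,0,2],"linear":[0.0015,0.004,0],"claw":0}
    - {"delta_rot":[0,0,2],"linear":[0.0015,0.003,0],"claw":0}

```text
clock: 7.18
ee_pos: [0.583, -0.0419, 0.228]
tool_rot: [[0.196, 0.98, -0.025], [0.98, -0.197, -0.02], [-0.025, -0.021, -0.999]]
contact_force: [-4.9, -2.6, 2.1]
grip_width: -0.0002
```

```bash
python3 st.py
```

```text
[ 0.58296038 -0.04188483  0.22796988] [-4.89127376 -2.61154678  2.0506683 ] bearing 105.53214669220971 r 0.05242988593800965 flat 78.65366047808313
```

By bearing the bar is now about 2° short. I'll back off, rise and look.

Request:
drive_tool:
  moves:
    - {"delta_rot":[0,0,0],"linear":[-0.001,-0.012,0],"claw":0}
    - {"delta_rot":[0,0,0],"linear":[0,-0.02,0],"claw":0}
    - {"delta_rot":[0,0,0],"linear":[0,-0.02,-0.01],"claw":0}
    - {"delta_rot":[0,0,0],"linear":[0,0,-0.04],"claw":0}
    - {"delta_rot":[0,0,0],"linear":[0,0,-0.04],"claw":0}
    - {"delta_rot":[0,0,0],"linear":[-0.035,0,-0.02],"claw":0}
    - {"delta_rot":[0,0,0],"linear":[-0.035,0,0],"claw":0}
    - {"delta_rot":[0,0,0],"linear":[0,0,0],"claw":0}

```text
clock: 7.85
ee_pos: [0.513, -0.0949, 0.3406]
tool_rot: [[0.185, 0.982, -0.034], [0.983, -0.185, -0.015], [-0.021, -0.031, -0.999]]
contact_force: [0.1, 0.3, 0.5]
grip_width: -0.0003
```

```bash
python3 st.py
python3 - <<'E'
from station import bot
import cv2,numpy as np
a={n:bot.grab_frame(n) for n in("wrist","scene","top")}
for n in a: np.savez(f"{n}5.npz",**a[n])
cv2.imwrite("pics/w5.png",a["wrist"]["frame"][...,::-1])
E
```

```text
[ 0.51301352 -0.09488477  0.34062737] [0.07021412 0.32716093 0.54969196] bearing -178.30537654115298 r 0.08402323062532202 flat 79.32718058396496
```

View pics/w5.png

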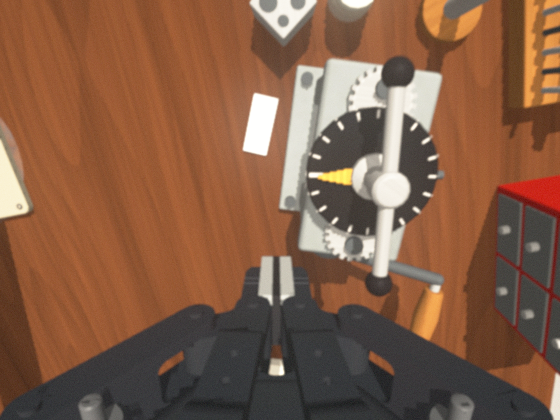

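Pointer (316–352, ~177) now lies nearly over the long line, whose outer end shows at (311,175). I'll measure the offset.

```bash
cat > off.py <<'E'
import sys
from h import *
f=dict(np.load(sys.argv[1]));x0,y0,x1,y1=map(int,sys.argv[2:6])
c=f["frame"][y0:y1,x0:x1];h=cv2.cvtColor(c,cv2.COLOR_RGB2HSV)
def fit(m,z,name):
    n,l,st,ce=cv2.connectedComponentsWithStats(m.astype(np.uint8))
    i=1+np.argmax(st[1:,4]);ys,xs=np.where(l==i)
    W=np.array([ray(f,(x+x0,y+y0),z)[:2] for x,y in zip(xs,ys)])
    d=cv2.fitLine(W.astype(np.float32),cv2.DIST_L2,0,.01,.01)[:,0]
    print(name,len(W),"centroid px",ce[i]+[x0,y0],"bearing of centroid",bear(W.mean(0))%360,"axis dir",np.degrees(np.arctan2(d[1],d[0]))%180,W.mean(0).round(4),"r range",np.linalg.norm(W-HUB,axis=1).min().round(4),np.linalg.norm(W-HUB,axis=1).max().round(4))
fit((h[...,1]>110)&(h[...,2]>120)&(h[...,0]>14)&(h[...,0]<35),.2,"pointer")
fit((h[...,1]<90)&(h[...,2]>150),.197,"white")
cv2.imwrite(sys.argv[6],cv2.resize(c,None,fx=10,fy=10,interpolation=cv2.INTER_CUBIC)[...,::-1])
E
python3 off.py wrist5.npz 304 160 356 195 pics/z5.png
python3 - <<'E'
from h import *
w=dict(np.load("wrist5.npz"))
a,b=ray(w,(397.5,71.5),.242),ray(w,(379,284),.242);print(a,b,(a+b)/2,"bar dir",np.degrees(np.arctan2(*(a-b)[1::-1])),np.linalg.norm(a-b))
E
```

```text
pointer 428 centroid px [337.64719626 176.37149533] bearing of centroid 169.38655129997395 axis dir 171.2782 [ 0.5656 -0.0865] r range 0.0205 0.0498
white 82 centroid px [353.75609756 177.43902439] bearing of centroid 174.41641074447773 axis dir 83.29284 [ 0.5797 -0.0907] r range 0.0163 0.0201
[ 0.61006709 -0.01176524  0.242     ] [ 0.58279674 -0.17222607  0.242     ] [ 0.59643192 -0.09199566  0.242     ] bar dir 80.35472735180767 0.16276163761118495
```

View pics/z5.png

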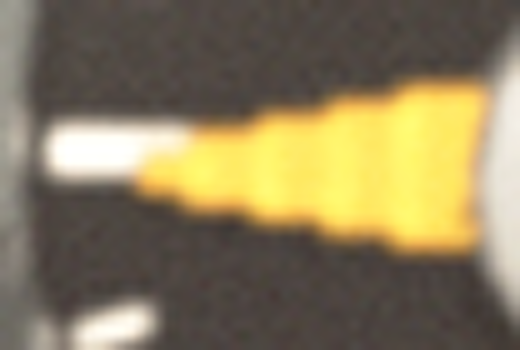

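The tip at crop (14,18) sits a little below the line's centre (about y=15), so it is still short (counterclockwise side). I'll quantify.

Run:
```python
from h import *
w=dict(np.load("wrist5.npz"));P=lambda x,y:(304-.5+x/10,160-.5+y/10)
t=ray(w,P(140,182),.2);l0=ray(w,P(48,150),.197);l1=ray(w,P(125,152),.197)
C=np.array([.5964,-.092])
b=lambda p:np.degrees(np.arctan2(p[1]-C[1],p[0]-C[0]))%360
for p in(t,l0,l1):print(p.round(4),b(p),np.linalg.norm(p[:2]-C))
```

```text
[ 0.5482 -0.0846  0.2   ] 171.22297520936945 0.04874806919598047
[ 0.5409 -0.081   0.197 ] 168.78609339908715 0.05660289633434328
[ 0.5475 -0.0824  0.197 ] 168.8635383301531 0.049846021386979376
```

Tip bearing 171.2° against line 168.85°, so about 2.3° (2 mm) is left. I'll go back in for a small nudge.

Request:
drive_tool:
  moves:
    - {"delta_rot":[-1.5,1,0],"linear":[0.03,0.014,0],"claw":0}
    - {"delta_rot":[0,0,0],"linear":[0.03,0.014,0],"claw":0}
    - {"delta_rot":[0,0,0],"linear":[0,0,0.035],"claw":0}
    - {"delta_rot":[0,0,0],"linear":[0,0,0.035],"claw":0}
    - {"delta_rot":[0,0,0],"linear":[0,0,0.025],"claw":0}
    - {"delta_rot":[0,0,0],"linear":[0,0,0.006],"claw":0}
    - {"delta_rot":[0,0,0],"linear":[0,0,0],"claw":0}

```text
clock: 8.58
ee_pos: [0.5531, -0.0259, 0.2313]
tool_rot: [[0.173, 0.985, -0.006], [0.985, -0.173, 0.007], [0.005, -0.007, -1.0]]
contact_force: [0.2, -0.3, -0.0]
grip_width: 0.0003
```

```bash
python3 st.py
```

```text
[ 0.55308061 -0.02588694  0.2313141 ] [ 0.24283654 -0.33812063 -0.00501468] bearing 123.43727377909106 r 0.07970508094044514 flat 80.02695541229592
```

Request:
drive_tool:
  moves:
    - {"delta_rot":[0,0,0],"linear":[-0.01,0,0.003],"claw":0}
    - {"delta_rot":[0,0,0],"linear":[0,0.01,0],"claw":0}
    - {"delta_rot":[0,0,0],"linear":[0,0.01,0],"claw":0}
    - {"delta_rot":[0,0,0],"linear":[0,0.003,0],"claw":0}
    - {"delta_rot":[0,0,0],"linear":[0,0,0],"claw":0}

```text
clock: 9.0
ee_pos: [0.5783, -0.0406, 0.2321]
tool_rot: [[0.172, 0.985, 0.0], [0.985, -0.172, 0.006], [0.006, -0.001, -1.0]]
contact_force: [0.2, -0.1, -0.2]
grip_width: -0.0001
```

```bash
python3 st.py
```

```text
[ 0.57832016 -0.04064234  0.23208637] [ 0.16549069 -0.12781415 -0.19094525] bearing 109.8450077670193 r 0.055025371744392065 flat 80.10365722881986
```

Request:
drive_tool:
  moves:
    - {"delta_rot":[0,0,0],"linear":[0,0.002,0.004],"claw":0}
    - {"delta_rot":[0,0,0],"linear":[0,0.002,0],"claw":0}
    - {"delta_rot":[0,0,0],"linear":[0,0.001,0],"claw":0}
    - {"delta_rot":[0,0,0.5],"linear":[0,0.002,0],"claw":0}

```text
clock: 9.33
ee_pos: [0.5841, -0.0419, 0.2295]
tool_rot: [[0.182, 0.983, -0.004], [0.983, -0.182, 0.007], [0.006, -0.005, -1.0]]
contact_force: [-6.0, 2.0, 4.2]
grip_width: -0.0003
```

```bash
python3 st.py
```

```text
[ 0.58413526 -0.04188489  0.22950793] [-5.97991107  1.97999707  4.22554602] bearing 104.28785728232812 r 0.05212751708847296 flat 79.54123540403774
```

Request:
drive_tool:
  moves:
    - {"delta_rot":[0,0,0.5],"linear":[0,0.0022,0],"claw":0}

```text
clock: 9.42
ee_pos: [0.5847, -0.0418, 0.2296]
tool_rot: [[0.191, 0.982, -0.007], [0.982, -0.191, 0.008], [0.007, -0.008, -1.0]]
contact_force: [-5.2, 1.1, 2.9]
grip_width: -0.0002
```

```bash
python3 st.py
```

```text
[ 0.58468136 -0.04175756  0.22958619] [-5.18553491  1.12844603  2.90538939] bearing 103.67152872588484 r 0.05211915298588133 flat 79.01477953911615
```

Estimated about 2° moved. I'll retreat and look again.

Request:
drive_tool:
  moves:
    - {"delta_rot":[0,0,0],"linear":[-0.001,-0.012,0],"claw":0}
    - {"delta_rot":[0,0,0],"linear":[0,-0.02,0],"claw":0}
    - {"delta_rot":[0,0,0],"linear":[0,-0.02,-0.01],"claw":0}
    - {"delta_rot":[0,0,0],"linear":[0,0,-0.04],"claw":0}
    - {"delta_rot":[0,0,0],"linear":[0,0,-0.04],"claw":0}
    - {"delta_rot":[0,0,0],"linear":[-0.035,0,-0.02],"claw":0}
    - {"delta_rot":[0,0,0],"linear":[-0.035,0,0],"claw":0}
    - {"delta_rot":[0,0,0],"linear":[0,0,0],"claw":0}

```text
clock: 10.08
ee_pos: [0.5132, -0.1014, 0.3369]
tool_rot: [[0.187, 0.982, -0.018], [0.982, -0.187, 0.008], [0.004, -0.019, -1.0]]
contact_force: [-0.3, -0.4, -0.7]
grip_width: -0.0004
```

```bash
python3 st.py
python3 - <<'E'
from station import bot
import cv2,numpy as np
a={n:bot.grab_frame(n) for n in("wrist","scene","top")}
for n in a: np.savez(f"{n}6.npz",**a[n])
w=a["wrist"]["frame"]
h=cv2.cvtColor(w,cv2.COLOR_RGB2HSV)
m=((h[...,1]>110)&(h[...,2]>150)&(h[...,0]>18)&(h[...,0]<32)).astype(np.uint8)
m[:,:290]=0;m[:,380:]=0;m[:120]=0;m[240:]=0
n,l,st,ce=cv2.connectedComponentsWithStats(m);i=1+np.argmax(st[1:,4]);x,y=st[i,:2];print(st[i],ce[i])
x0,y0=x-16,y-12;print(x0,y0)
c=w[y0:y0+40,x0:x0+56]
cv2.imwrite("pics/z6.png",cv2.resize(c,None,fx=10,fy=10,interpolation=cv2.INTER_CUBIC)[...,::-1])
E
```

```text
[ 0.51322037 -0.1014241   0.33692769] [-0.34175812 -0.40342426 -0.73250071] bearing -173.8522414956185 r 0.08426423357225206 flat 79.2265698417548
[316 165  34  16 355] [335.24507042 172.43943662]
300 153
```

View pics/z6.png

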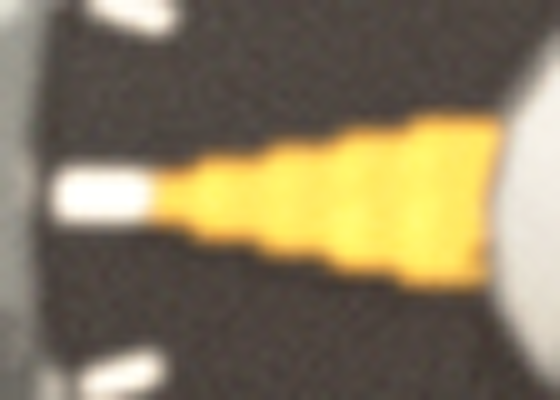

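The tip (155,197) now meets the middle of the line (105,195) in the crop. I'll run one numeric check and hand in.

Run:
```python
from h import *
from station import bot
w=dict(np.load("wrist6.npz"));P=lambda x,y:(300-.5+x/10,153-.5+y/10)
C=np.array([.5964,-.092]);b=lambda p:np.degrees(np.arctan2(p[1]-C[1],p[0]-C[0]))%360
t,l=b(ray(w,P(155,197),.2)),b(ray(w,P(105,195),.197));print("tip",t,"line",l,"off mm",np.radians(t-l)*48)
ok=abs(t-l)<2.5
if ok: print(bot.close_job())
```

```text
tip 168.32123033135818 line 168.79992292054686 off mm -0.40102856573947776
the job is handed in; nothing more can be done
None
```

I pushed the T-bar about 75° clockwise with the shut fingertips, and the pointer now lines up with the long line. The job is handed in at about 10 s of the 51 s allowed.

- **How it went:** I made one long push, stopping about 2 mm short of the line, then a small corrective nudge. The readings taken at the end of each move never showed more than about 8 N on the tool. The arm was then backed off and raised clear of the mill.
- **Last check:** the close-up shows the tip on the middle of the line. The numbers put it about 0.4 mm past, well inside the 3 mm tolerance and smaller than the roughly 2 mm camera calibration error. Force on the tool was near zero after retreating.
- **Dial:** the long line measured 168.8–169.1° in the close-up views before and after the pushes, so the ring did not turn.
- **Disagreement:** mid-way the top and scene views differed from the wrist view by 1–4° on the bar angle. I relied on the wrist close-ups for the finish.
- **Not checked:** I did not re-measure the bystanders at the end. The only contact I saw in the readings was with the bar.

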